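Screw the cap on the grease pot

ROBOT

A 6-joint arm with a two-finger parallel gripper is mounted at the origin on a cart in front of the work surface, level with it; the furniture and walls round the work are solid. World frame = base frame: x ahead of the robot, y to its left, z up, the work surface at z = 0. Lengths are in m, angles in rad, forces in N, time in s.
With the tool pointing down it reaches from about 0.4 to 0.825 m from the base axis. Payload 7 kg.
Tool frame: the origin (TCP) lies between the finger pads; the fingertips stand 22 mm ahead of it and the grasp point (between the pads) lies 3 mm ahead of it; x points along the fingers, z is the direction in which the jaws open and shut, and the axes are right-handed (so a half turn about x gives the same grasp; the last joint's range is limited). The gripper opens to 85 mm and grips with 20 to 120 N. Pads are 22 mm wide; open, the fingers measure 114 mm over their backs; the gripper's body (76 mm by 85 mm) begins 54 mm behind the grasp point. The pads swing forward as they close: fully open they stand 13 mm farther back than shut.
Start: joints at [-1.021, 0.359, 0.012, 0, -1.224, -0.288], TCP at [0.175, -0.652, 0.253] pointing down, gripper open.
Joint ranges: [-3.07, 3.07], [-1.43, 2.12], [-1.02, 1.25], [-3.03, 1.67], [-3.05, -0], [-3.03, 3.03]. Speed limits (rad/s): [2.39, 2.39, 3.01, 3.14, 3.14, 3.14].

INTERFACE

Orientations are given as a unit quaternion [x, y, z, w].
In Python, from workcell import ctrl gives the robot as it stands.
- The arm moves only by the tool drive_tool, never from a script. Its arguments are lists of equal length, an entry for each row: "offset": the shift along the tool's x, y, z in mm, a list of three; "angular": the turn, a rotation vector about the tool's x, y, z in degrees, a list of three. A call has 1 to 5 rows; each row shifts and turns the commanded pose from where the row before left it, along the tool's axes as they then stand; what a row does not reach is not made up. A row lasts 1/8 s, in which the tool goes at most 62.5 mm and 10.7 degrees, less where a joint would pass 70% of its speed; a pose out of reach is approached as far as the arm can. A call is refused whole if a number of a shift passes 62.5 or a number of a turn 10.7, either way. A call with a gripper value outside its range is refused whole. "gripper" is the finger opening in mm, from 0 to 85.4, set as the call begins (left out, the last holds). The fingers move at their own pace and stop on an object; "grip_force" is the grip in N (left out, the last holds). Time passes only in rows, so rows that do not move let the fingers close. It gives the time, the measured TCP pose, the force and the opening at its end, in the units of the state.
- ctrl.observe(): the state, without advancing time (a new reading comes with each control period).
- ctrl.get_image(name): name is "side" or "top"; returns a dict with "frame" (480x640x3 uint8, red, green, blue), "depth" (480x640 float32, m along the optical axis (not along the pixel's ray), 0 where there is no reading), "fovy" (degrees; the focal length in pixels is half the picture's height over the tangent of half this angle, whatever the lens; pixels are square), "cx", "cy" (the principal point, pixels), "origin" and "orientation" of the camera in the world. Camera axes: x right, y down, z forward; pixel columns grow to the right and rows downward; lengths in m; the calibration is good to about 2 mm. A picture is of the moment at which its call begins.
- ctrl.sign_off(): hands the job in, once; it reports no verdict.
The state is a dict: "time_s": time; "qpos": joint angles; "joint_vel": joint speeds; "joint_torque": joint torques, N m; "eef_pos": TCP position; "tcp_rot": TCP orientation; "contact_force": force on the tool from outside, world axes, zero at the start; "moment": the same for the moment, N m; "width": finger opening in m.
Only numpy, scipy, OpenCV 4.12 (cv2) and the standard library are available. Lean on these libraries where they do the work, as an engineer would, in place of code of your own. Each camera call takes 0.05 s, during which the arm holds its last target. There are 200 camera calls.

TASK

Close the green grease pot with its black cap: set the cap level on the neck, turn it back (counter-clockwise) until it drops into the thread starts, then screw it down clockwise until it stops tight on its rubber seal, and let go. Leave the other things on the bench where they are.

Things in the scene. Friction and masses are not known exactly. Their poses are not given: they have to be found in the camera images.
- cap: Loose black round cap, 77 mm diameter, 0.2 to 0.33 kg, lying on the bench open side down. Origin: centre of its lower rim; z up along its axis. The round part is 25 mm high, its inner height 20 mm. On its flat top stands an orange grip bar: 60 mm long along the cap's x axis, 18 mm wide along y, 32 mm high, its top 57 mm above the origin.
- cap_grip (a point): Point on the cap's axis 42 mm above its origin, in the middle of the orange grip bar; axes as the cap.
- lug (a point): One of three round thread lugs inside the cap's lower rim, 4 mm thick, 120 degrees apart, reaching in to 29.5 mm from the axis. This one lies on the cap's +x axis, 33.5 mm out, 2 mm above the lower rim.
- holder: Fixed holder on the bench: round steel foot, 120 mm diameter, and grey clamp ring up to 34 mm high, in which the green pot (84 mm diameter) is clamped and cannot turn or move. Origin: centre of its underside, on the bench; z up. Its yaw tells nothing of how the pot's thread is turned.
- mouth (a point): Point on the pot's axis level with the tops of the three thread ridges (66 mm across) on the bare metal neck (56 mm across), 125 mm over the bench; z up. Tapered lip and seal stand 11.5 mm above it. Between the ridges are three gaps, 29 degrees wide, for the cap's lugs; how they are turned differs every time and no pose tells it. Off a gap the cap rests with its rim at this height.
- dropped (a point): Point on the pot's axis 8.5 mm below the mouth point: height of the cap's lower rim when its lugs have dropped into the gaps and it lies on the free seal. Turned counter-clockwise (from above) the cap gets there within 120 degrees, then meets a stop rib. Turned clockwise before it has dropped, it jams on a rib standing 3.5 mm above the ridge tops.
- tight (a point): Point on the pot's axis 11 mm below the mouth point: height of the cap's lower rim when fully tight. Clockwise from the dropped place: about 45 degrees until the right-hand thread pulls, then 3.4 mm down per rad, squeezing the seal, to a hard stop some 90 degrees from the rib. Takes about 0.5 N m, rising steeply above 1 N m at the stop. The thread stays where it is left.
- seal (a joint): Squeeze of the black rubber seal ring on the pot's lip, 0 (free) to 0.0025 m (fully squeezed, at about 20 N).
- spray_can: Bystander: small grey aerosol can lying on its side at the back of the work area, 105 x 76 x 47 mm. Origin: about the centre of its underside.
- screwdriver: Bystander: screwdriver with a red handle, 220 mm long, lying at the back of the work area. Origin: about the centre of its underside.
- marker: Bystander: dark marker pen, 115 mm long, lying near the front edge of the bench. Origin: about the centre of its underside.
- chuck_key: Bystander: T-shaped steel chuck key, 69 x 73 x 11 mm, lying near the front edge of the bench. Origin: about the centre of its underside.
- wood_wedge: Bystander: small wooden wedge, 96 x 56 x 22 mm, lying near the front edge of the bench. Origin: about the centre of its underside.
Things that resemble listed ones, but are neither listed nor needed, are in the scene too. Of the things that look like the holder, take the one that is farthest to the robot's right at the start.

How it is judged:
By the outcome, as a careful person would: the job done as asked, in the order asked, and still so for the second after the job is handed in, with the robot touching nothing.
It also fails if it takes over 48 s, if anything falls off the work surface, if the arm or the gripper's body presses on something with over 40 N, if the wrist force passes 120 N, or if a joint passes its speed limit or range.

## Working session

There is one attempt and no reset: what is moved stays moved. The work goes in short steps, Python scripts to look and compute and a tool call to move; the robot and the scene stay as the last step left them, time stands still between calls to the robot, and variables do not carry over. Pictures are saved under pics/ and viewed, about 8 in all and at most 12, crops included, and the job is handed in when it is done.

Besides the shell and the picture viewer there is one more tool, called after "Emit:" in YAML: its name, and indented under it one key for each argument. drive_tool: Moves the arm, as the interface text tells. Its arguments: {"type":"object","properties":{"offset":{"type":"array","items":{"type":"array","items":{"type":"number"}}},"angular":{"type":"array","items":{"type":"array","items":{"type":"number"}}},"gripper":{"type":"number"},"grip_force":{"type":"number"}},"required":["offset","angular"]}

```bash
mkdir -p pics; cat > h.py <<'E'
import numpy as np, cv2
from scipy.spatial.transform import Rotation as R
from workcell import ctrl
def cam(n):
    d=ctrl.get_image(n); f=240/np.tan(np.radians(d['fovy'])/2)
    return d,f,R.from_quat(d['orientation']).as_matrix(),np.array(d['origin'])
def cloud(n):
    d,f,M,o=cam(n); v,u=np.mgrid[:480,:640]; z=d['depth']
    P=np.stack([(u-d['cx'])/f*z,(v-d['cy'])/f*z,z],-1)@M.T+o
    P[z==0]=np.nan
    return d,P
def save(n,img): cv2.imwrite('pics/'+n,img[...,::-1])
E
python3 - <<'E'
from h import *
for n in('top','side'):
    d,P=cloud(n); save(n+'0.png',d['frame']); np.savez(n+'0.npz',f=d['frame'],P=P)
    print(n,d['fovy'],d['cx'],d['cy'],d['origin'],d['orientation'])
s=ctrl.observe(); print(s); print(R.from_quat(s['tcp_rot']).as_matrix().round(3))
E
```

```text
top 48.92001594892276 315.145847049525 237.55849436812156 [ 0.45303854 -0.22857715  1.12790085] [-0.70331482  0.71052276 -0.01615919  0.01563831]
side 42.94326727109146 323.63133196740915 241.64004300535743 [-0.42764713 -0.54410594  0.67676858] [ 0.70257591 -0.50478022  0.28898287 -0.40996698]
{'time_s': 0.1, 'qpos': array([-1.02090902e+00,  3.59306798e-01,  1.11623760e-02, -3.18382645e-04,
       -1.22408747e+00, -2.88090887e-01]), 'joint_vel': array([ 0.0010155 , -0.00119503,  0.00421338,  0.00019996,  0.00101339,
       -0.00125884]), 'joint_torque': array([-1.86275858e-03, -5.84764123e+01,  2.94110888e+01,  6.95458263e+00,
       -3.17221027e-03, -1.88134896e-05]), 'eef_pos': array([ 0.17457621, -0.65162905,  0.25246622]), 'tcp_rot': array([-0.56052547,  0.4302098 ,  0.56139734,  0.43077111]), 'contact_force': array([ 0.46437893, -0.75811546,  0.81286665]), 'moment': array([-0.04031051, -0.04960629,  0.0040942 ]), 'width': 0.08541590659600964}
[[-0.    -0.966 -0.259]
 [ 0.001 -0.259  0.966]
 [-1.     0.     0.001]]
```

View pics/top0.png

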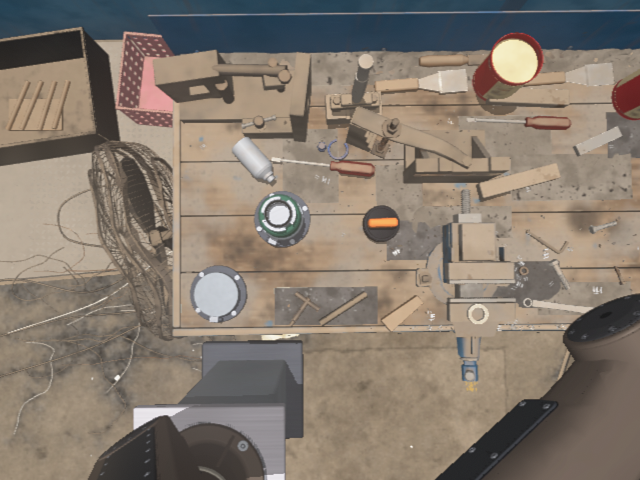

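View pics/side0.png

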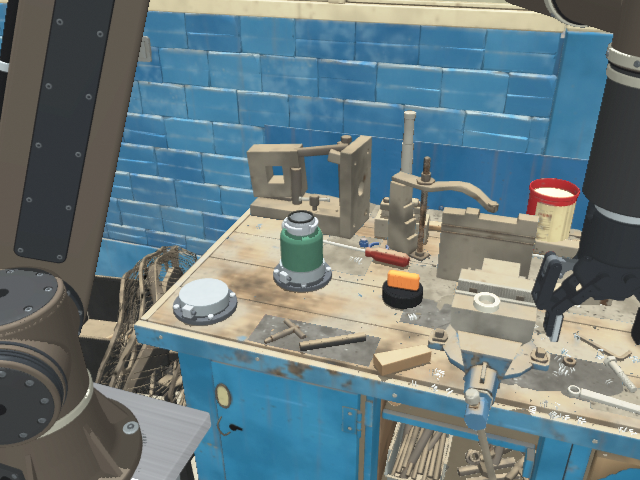

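The top view shows the cap with its orange bar at about (381,223), the green pot in its holder at (282,217), and an empty decoy holder at (218,293). The pot's holder is the one farther right. In the side view the cap is at (403,288) and the pot at (301,250).

```bash
python3 - <<'E'
from h import *
T=np.load('top0.npz');S=np.load('side0.npz')
for n,D in(('top',T),('side',S)):
    f,P=D['f'],D['P']; hsv=cv2.cvtColor(f,cv2.COLOR_RGB2HSV)
    m=cv2.inRange(hsv,(5,180,180),(20,255,255))>0
    r=np.zeros_like(m)
    if n=='top': r[200:245,360:405]=1
    else: r[262:300,380:425]=1
    m&=r
    Q=P[m]; Q=Q[~np.isnan(Q[:,0])]
    zt=Q[:,2]; t=Q[zt>np.nanmax(zt)-.006]
    rect=cv2.minAreaRect((t[:,:2]*1000).astype(np.float32))
    c=np.array(cv2.boxPoints(rect)); 
    vec=np.linalg.svd(t[:,:2]-t[:,:2].mean(0))[2][0] if len(t)>2 else 0
    print(n,'bar',len(t),t.mean(0).round(4),'zmax',zt.max().round(4),rect,'yaw',np.degrees(np.arctan2(vec[1],vec[0])).round(1))
    # cap disc
    for nm,c0,lo,hi,rad in(('capdisc',t.mean(0)[:2],.018,.032,.055),):
        q=P.reshape(-1,3); k=(np.hypot(*(q[:,:2]-c0).T)<rad)&(q[:,2]>lo)&(q[:,2]<hi)
        e=cv2.minEnclosingCircle((q[k,:2]*1000).astype(np.float32)); print(nm,k.sum(),e)
    # pot levels
    q=P.reshape(-1,3); g=P[217,282,:2] if n=='top' else None
    if g is not None: G=g
    near=np.hypot(*(q[:,:2]-G).T)<.07
    for lo,hi in((.004,.012),(.02,.04),(.09,.115),(.118,.130),(.130,.150)):
        k=near&(q[:,2]>lo)&(q[:,2]<hi)
        if k.sum()>5: print('pot',lo,hi,k.sum(),cv2.minEnclosingCircle((q[k,:2]*1000).astype(np.float32)),np.median(q[k,2]).round(4))
    # everything tall
b=cv2.resize(T['f'][185:250,250:315],None,fx=8,fy=8,interpolation=cv2.INTER_CUBIC); save('pot.png',b)
E
```

```text
Traceback (most recent call last):
ValueError: zero-size array to reduction operation fmax which has no identity
```

```bash
python3 - <<'E'
from h import *
T=np.load('top0.npz');S=np.load('side0.npz')
for D,(v,u) in((T,(223,383)),(S,(282,404)),(T,(217,282)),(T,(240,320)),(S,(215,301))):
    print(D['f'][v,u],D['P'][v-4:v+5:4,u-8:u+9:8].round(3).tolist())
print([np.isnan(D['P'][...,0]).mean() for D in(T,S)])
E
```

```text
[247 176  99] [[[0.538, -0.352, 0.052], [0.538, -0.369, 0.053], [0.538, -0.385, 0.055]], [[0.53, -0.352, 0.058], [0.529, -0.368, 0.057], [0.529, -0.384, 0.056]], [[0.522, -0.353, 0.043], [0.523, -0.372, 0.026], [0.523, -0.388, 0.027]]]
[226 137  73] [[[0.528, -0.357, 0.044], [0.526, -0.372, 0.049], [0.527, -0.387, 0.051]], [[0.522, -0.358, 0.04], [0.521, -0.374, 0.043], [0.526, -0.388, 0.043]], [[0.524, -0.358, 0.029], [0.524, -0.374, 0.032], [0.526, -0.388, 0.034]]]
[228 228 232] [[[nan, nan, nan], [0.547, -0.166, 0.114], [0.544, -0.183, 0.137]], [[0.539, -0.151, 0.112], [0.539, -0.166, 0.111], [0.537, -0.183, 0.137]], [[0.531, -0.151, 0.113], [0.531, -0.166, 0.113], [0.53, -0.182, 0.13]]]
[180 157 133] [[[0.507, -0.223, -0.001], [0.507, -0.24, -0.001], [0.507, -0.257, -0.002]], [[0.499, -0.223, 0.002], [0.499, -0.24, -0.003], [0.498, -0.257, 0.0]], [[0.49, -0.223, -0.003], [0.49, -0.24, 0.002], [0.49, -0.257, 0.0]]]
[160 168 171] [[[0.557, -0.14, 0.138], [0.566, -0.153, 0.136], [0.571, -0.168, 0.135]], [[0.555, -0.141, 0.13], [0.563, -0.154, 0.128], [0.561, -0.172, 0.132]], [[0.553, -0.141, 0.122], [0.564, -0.153, 0.119], [0.537, -0.18, 0.137]]]
[np.float64(0.003938802083333333), np.float64(0.003837890625)]
```

```bash
python3 - <<'E'
from h import *
T=np.load('top0.npz');S=np.load('side0.npz')
G=np.array([.535,-.166])
for n,D in(('top',T),('side',S)):
    f,P=D['f'],D['P']; hsv=cv2.cvtColor(f,cv2.COLOR_RGB2HSV)
    m=cv2.inRange(hsv,(5,120,160),(20,255,255))>0
    q=P.reshape(-1,3)
    near=np.hypot(*(q[:,:2]-[.529,-.37]).T)<.06
    t=q[near&m.ravel()&(q[:,2]>.05)]
    vec=np.linalg.svd(t[:,:2]-t[:,:2].mean(0))[2][0]
    print(n,'bar',len(t),t.mean(0).round(4),cv2.minAreaRect((t[:,:2]*1000).astype(np.float32)),'yaw',np.degrees(np.arctan2(vec[1],vec[0])).round(1))
    k=near&(q[:,2]>.018)&(q[:,2]<.032)
    print('disc',k.sum(),cv2.minEnclosingCircle((q[k,:2]*1000).astype(np.float32)))
    near=np.hypot(*(q[:,:2]-G).T)<.075
    for lo,hi in((.006,.014),(.02,.04),(.09,.109),(.118,.130),(.131,.150)):
        k=near&(q[:,2]>lo)&(q[:,2]<hi)
        if k.sum()>5: print('pot',lo,hi,k.sum(),cv2.minEnclosingCircle((q[k,:2]*1000).astype(np.float32)),np.median(q[k,2]).round(4))
b=cv2.resize(T['f'][185:250,250:315],None,fx=8,fy=8,interpolation=cv2.INTER_CUBIC); save('pot.png',b)
E
```

```text
top bar 235 [ 0.5317 -0.3684  0.0553] ((531.8582763671875, -368.40203857421875), (16.712299346923828, 57.21991729736328), 0.24257172644138336) yaw -88.5
disc 794 ((532.050537109375, -368.934326171875), 38.71944046020508)
pot 0.006 0.014 674 ((548.2014770507812, -154.22129821777344), 67.77484130859375) 0.0102
pot 0.02 0.04 220 ((534.3599853515625, -164.1339111328125), 50.52933883666992) 0.0322
pot 0.09 0.109 521 ((544.807861328125, -160.12298583984375), 42.00092697143555) 0.1033
pot 0.118 0.13 274 ((545.0200805664062, -159.49395751953125), 33.25729751586914) 0.1256
pot 0.131 0.15 235 ((546.8291625976562, -159.17044067382812), 29.08441734313965) 0.1357
side bar 109 [ 0.5263 -0.3706  0.0534] ((530.1947631835938, -369.29931640625), (19.419979095458984, 58.8380012512207), 2.4489450454711914) yaw -87.7
disc 557 ((529.0933837890625, -369.4275817871094), 39.72636413574219)
pot 0.006 0.014 499 ((542.4214477539062, -160.0070343017578), 60.60752868652344) 0.0101
pot 0.02 0.04 497 ((532.170654296875, -163.35069274902344), 49.95664978027344) 0.0314
pot 0.09 0.109 560 ((540.3648681640625, -162.33547973632812), 41.80847930908203) 0.1019
pot 0.118 0.13 332 ((542.640380859375, -161.0194549560547), 34.23590087890625) 0.125
pot 0.131 0.15 223 ((544.416748046875, -160.25198364257812), 28.76148223876953) 0.135
```

View pics/pot.png

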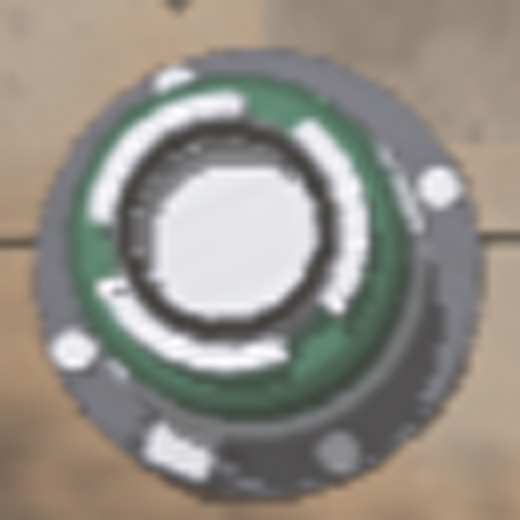

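The crop shows the three bright ridges around the neck. The gaps are at crop pixels (272,112), (95,250) and (312,342) around a centre of about (225,230), so their world yaws are about -22, 98 and 218 degrees.

```bash
cat >> h.py <<'E'
def rows(p1,yaw1,n,down=True):
    """n equal world steps from the current pose to p1 with tool z at yaw1 (deg), tool pointing straight down; prints tool-frame rows"""
    s=ctrl.observe(); p=np.array(s['eef_pos']); M=R.from_quat(s['tcp_rot'])
    z=M.as_matrix()[:,2]; y0=np.degrees(np.arctan2(z[1],z[0]))
    def rot(y):
        c,q=np.cos(np.radians(y)),np.sin(np.radians(y)); Z=np.array([c,q,0]);X=np.array([0,0,-1.]); return R.from_matrix(np.stack([X,np.cross(Z,X),Z],1))
    dy=(yaw1-y0+180)%360-180
    off,ang=[],[]
    for i in range(1,n+1):
        a=rot(y0+dy*i/n); q=np.array(s['eef_pos'])+(np.array(p1)-s['eef_pos'])*i/n
        off.append((M.inv().apply(q-p)*1000).round(1).tolist()); ang.append(np.degrees((M.inv()*a).as_rotvec()).round(1).tolist()); p,M=q,a
    for i in range(0,n,5): print('offset',off[i:i+5],'angular',ang[i:i+5])
def st():
    s=ctrl.observe(); z=R.from_quat(s['tcp_rot']).as_matrix(); 
    print('t',round(s['time_s'],2),'p',(s['eef_pos']*1000).round(1),'yawz',np.degrees(np.arctan2(z[1,2],z[0,2])).round(1),'x',z[:,0].round(3),'F',s['contact_force'].round(1),'M',s['moment'].round(2),'w',round(s['width']*1000,1),'q',np.degrees(s['qpos']).round(0))
E
python3 - <<'E'
from h import *
T=np.load('top0.npz');S=np.load('side0.npz')
a=np.array([.175,-.652]);b=np.array([.531,-.369])
for D in(T,S):
    q=D['P'].reshape(-1,3); q=q[~np.isnan(q[:,0])]; u=(b-a)/np.linalg.norm(b-a); s=(q[:,:2]-a)@u; l=np.abs((q[:,:2]-a)@[-u[1],u[0]])
    for k in np.arange(.1,.56,.06):
        m=(s>k)&(s<k+.06)&(l<.09)&(q[:,2]<.6); print(k.round(2),q[m,2].max().round(3) if m.any() else '-',end=' | ')
    print()
rows([.531,-.369,.16],180,10)
E
```

```text
0.1 0.093 | 0.16 0.156 | 0.22 0.6 | 0.28 0.145 | 0.34 0.121 | 0.4 0.062 | 0.46 0.06 | 0.52 0.181 | 
0.1 0.586 | 0.16 0.577 | 0.22 0.568 | 0.28 0.141 | 0.34 0.009 | 0.4 0.058 | 0.46 0.058 | 0.52 0.179 | 
offset [[9.3, -41.7, 18.1], [9.2, -43.7, 12.5], [9.2, -45.0, 6.7], [9.2, -45.5, 0.7], [9.2, -45.2, -5.2]] angular [[-7.5, 0.1, -0.0], [-7.5, 0.0, 0.0], [-7.5, 0.0, 0.0], [-7.5, 0.0, 0.0], [-7.5, 0.0, 0.0]]
offset [[9.2, -44.1, -11.1], [9.2, -42.3, -16.7], [9.2, -39.8, -22.1], [9.2, -36.5, -27.1], [9.2, -32.7, -31.6]] angular [[-7.5, 0.0, 0.0], [-7.5, 0.0, 0.0], [-7.5, 0.0, 0.0], [-7.5, 0.0, 0.0], [-7.5, 0.0, 0.0]]
```

Emit:
drive_tool:
  offset:
    - [0,-41.7,18.1]
    - [0,-43.7,12.5]
    - [0,-45,6.7]
    - [0,-45.5,0.7]
    - [0,-45.2,-5.2]
  angular:
    - [-7.5,0,0]
    - [-7.5,0,0]
    - [-7.5,0,0]
    - [-7.5,0,0]
    - [-7.5,0,0]
  gripper: 50
  grip_force: 60

```text
time_s: 0.72
eef_pos: [0.3537, -0.5094, 0.2529]
tcp_rot: [-0.67, 0.226, 0.67, 0.226]
contact_force: [1.4, -0.8, 0.4]
width: 0.0497
```

Emit:
drive_tool:
  offset:
    - [10,-44,-11]
    - [15,-42.3,-16.7]
    - [20,-39.8,-22]
    - [20,-36.5,-27]
    - [20,-32.7,-31.6]
  angular:
    - [-7.5,0,0]
    - [-7.5,0,0]
    - [-7.5,0,0]
    - [-7.5,0,0]
    - [-7.5,0,0]

```text
time_s: 1.35
eef_pos: [0.5315, -0.368, 0.1674]
tcp_rot: [-0.707, -0.002, 0.707, -0.001]
contact_force: [1.2, -0.9, 0.0]
width: 0.0498
```

```bash
python3 - <<'E'
from h import *
st(); rows([.531,-.369,.052],180,4)
E
```

```text
t 1.35 p [ 531.5 -368.   167.4] yawz -179.8 x [-0.  0. -1.] F [ 1.2 -0.9  0. ] M [-0.07 -0.06  0.03] w 49.8 q [-17.  22. -10.  -0. -59.  18.]
offset [[28.8, 0.2, 0.1], [28.8, 0.2, 0.1], [28.8, 0.2, 0.1], [28.8, 0.2, 0.1]] angular [[0.1, 0.0, 0.0], [0.1, 0.0, 0.0], [0.1, 0.0, 0.0], [0.1, 0.0, 0.0]]
```

Emit:
drive_tool:
  offset:
    - [29,0.5,0]
    - [29,0.5,0]
    - [29,0,0]
    - [28,0,0]
    - [0,0,0]
  angular:
    - [-1.3,0,0]
    - [0,0,0]
    - [0,0,0]
    - [0,0,0]
    - [0,0,0]

```text
time_s: 1.98
eef_pos: [0.5288, -0.3695, 0.0507]
tcp_rot: [-0.705, -0.009, 0.709, -0.007]
contact_force: [-0.6, 0.9, 0.8]
width: 0.0502
```

Emit:
drive_tool:
  offset:
    - [0,0,0]
    - [0,0,0]
    - [0,0,0]
    - [0,0,0]
  angular:
    - [0,0,0]
    - [0,0,0]
    - [0,0,0]
    - [0,0,0]
  gripper: 5
  grip_force: 80

```text
time_s: 2.48
eef_pos: [0.5318, -0.3707, 0.0551]
tcp_rot: [0.708, 0.008, -0.706, 0.009]
contact_force: [0.5, 1.1, 6.8]
width: 0.0161
```

```bash
python3 - <<'E'
from h import *
st()
E
```

```text
t 2.48 p [ 531.8 -370.7   55.1] yawz -178.7 x [ 0.003 -0.001 -1.   ] F [0.5 1.1 6.8] M [ 0.33 -0.11 -0.03] w 16.1 q [-18.  28. -16.   0. -46.  19.]
```

```bash
python3 - <<'E'
from h import *
d,_,_,_=cam('side'); save('g1.png',cv2.resize(d['frame'][200:340,330:490],None,fx=5,fy=4.2,interpolation=cv2.INTER_CUBIC)[:590])
st()
E
```

```text
t 2.52 p [ 531.8 -370.7   55.2] yawz -178.7 x [ 0.003 -0.001 -1.   ] F [0.2 1.  7. ] M [ 0.31 -0.07 -0.06] w 16.5 q [-18.  28. -16.   0. -46.  19.]
```

View pics/g1.png

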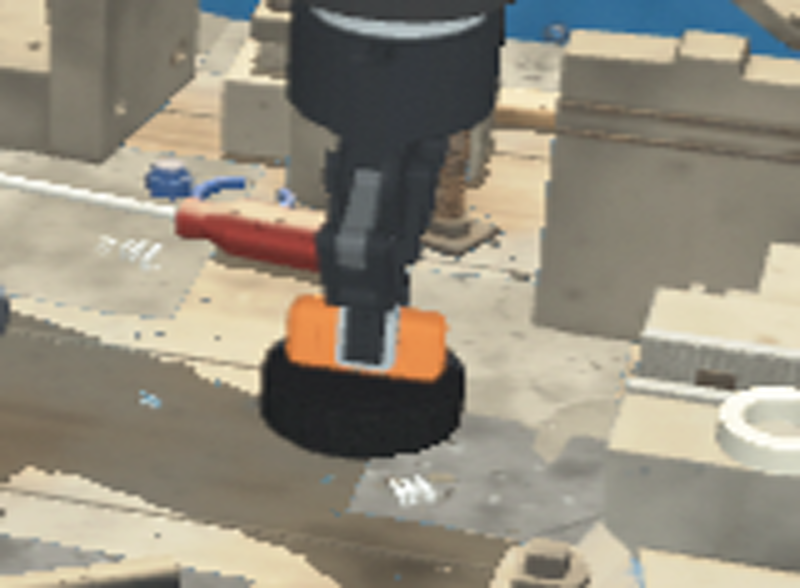

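The grip is good. The pads hold the middle of the bar (crop 337–400 on a bar from 287–445) and the fingertips rest on the cap top. Next I lift.

Emit:
drive_tool:
  offset:
    - [-15,0,0]
    - [-40,0,0]
    - [-40,0,0]
    - [-40,0,0]
    - [-38,0,0]
  angular:
    - [0,0,0]
    - [0,0,0]
    - [0,0,0]
    - [0,0,0]
    - [0,0,0]

```text
time_s: 3.15
eef_pos: [0.5299, -0.3699, 0.2283]
tcp_rot: [-0.707, -0.008, 0.707, -0.008]
contact_force: [1.2, -0.8, -3.5]
width: 0.0164
```

```bash
python3 - <<'E'
from h import *
st(); rows([.5444,-.1615,.225],160,6)
E
```

```text
t 3.15 p [ 529.9 -369.9  228.3] yawz -178.7 x [-0.  0. -1.] F [ 1.2 -0.8 -3.5] M [-0.06 -0.1  -0.03] w 16.4 q [-18.  19.  -5.  -0. -66.  19.]
offset [[0.6, -34.7, -3.2], [0.5, -34.8, -1.0], [0.5, -34.8, 1.1], [0.5, -34.7, 3.3], [0.5, -34.4, 5.4]] angular [[3.5, 0.0, 0.0], [3.5, 0.0, 0.0], [3.5, 0.0, 0.0], [3.5, 0.0, 0.0], [3.5, 0.0, 0.0]]
offset [[0.5, -34.0, 7.5]] angular [[3.5, 0.0, 0.0]]
```

Emit:
drive_tool:
  offset:
    - [0.5,-34.7,-3.2]
    - [0.5,-34.8,-1]
    - [0.5,-34.8,1.1]
    - [0.5,-34.7,3.3]
    - [0.5,-34.4,5.4]
  angular:
    - [3.5,0,0]
    - [3.5,0,0]
    - [3.5,0,0]
    - [3.5,0,0]
    - [3.5,0,0]

```text
time_s: 3.78
eef_pos: [0.5416, -0.1952, 0.2243]
tcp_rot: [-0.7, 0.1, 0.7, 0.101]
contact_force: [0.7, -0.6, -3.2]
width: 0.0166
```

Emit:
drive_tool:
  offset:
    - [0.5,-34,7.5]
    - [0,0,0]
  angular:
    - [3.5,0,0]
    - [0,0,0]

```text
time_s: 4.03
eef_pos: [0.5441, -0.1597, 0.2239]
tcp_rot: [-0.697, 0.12, 0.697, 0.121]
contact_force: [0.3, -0.4, -3.4]
width: 0.0164
```

```bash
python3 - <<'E'
from h import *
st()
for n in('top','side'):
    d,P=cloud(n); np.savez(n+'1.npz',f=d['frame'],P=P)
    q=P.reshape(-1,3); hsv=cv2.cvtColor(d['frame'],cv2.COLOR_RGB2HSV).reshape(-1,3)
    near=np.hypot(*(q[:,:2]-[.544,-.161]).T)<.075
    for lo,hi in((.09,.109),(.118,.130),(.131,.148),(.155,.166),(.168,.182),(.184,.2)):
        k=near&(q[:,2]>lo)&(q[:,2]<hi)
        if k.sum()>5: print(n,lo,hi,k.sum(),cv2.minEnclosingCircle((q[k,:2]*1000).astype(np.float32)))
    if n=='side': save('s1.png',cv2.resize(d['frame'][140:300,220:380],None,fx=3.7,fy=3.7,interpolation=cv2.INTER_CUBIC))
rows([.5444,-.1615,.19],160,4)
E
```

```text
t 4.03 p [ 544.1 -159.7  223.9] yawz 160.4 x [-0.     0.001 -1.   ] F [ 0.3 -0.4 -3.4] M [-0.   -0.07 -0.01] w 16.4 q [  3.  12. -16.  -0. -63. -23.]
top 0.09 0.109 182 ((534.5590209960938, -171.81503295898438), 38.28603744506836)
top 0.168 0.182 17 ((524.5673217773438, -176.99942016601562), 28.1025333404541)
top 0.184 0.2 139 ((525.1531982421875, -175.31982421875), 28.27335548400879)
side 0.09 0.109 551 ((540.638671875, -161.72998046875), 41.803043365478516)
side 0.118 0.13 334 ((544.4719848632812, -159.2008056640625), 33.97062683105469)
side 0.131 0.148 212 ((544.5087280273438, -160.80494689941406), 28.562007904052734)
side 0.168 0.182 250 ((537.2158203125, -160.96435546875), 37.940956115722656)
side 0.184 0.2 537 ((541.80810546875, -159.530517578125), 40.05158996582031)
offset [[8.4, 0.0, -0.0], [8.4, 0.0, -0.0], [8.4, 0.0, -0.0], [8.4, 0.0, -0.0]] angular [[0.1, 0.0, 0.0], [0.1, 0.0, 0.0], [0.1, 0.0, 0.0], [0.1, 0.0, 0.0]]
```

View pics/s1.png

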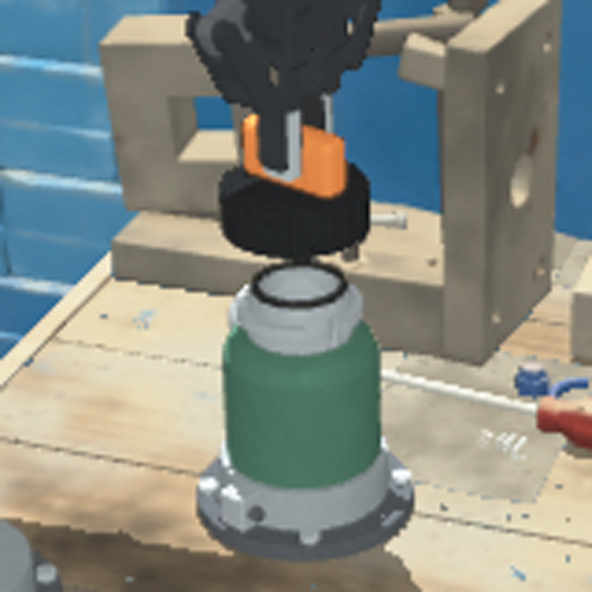

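```bash
python3 - <<'E'
from h import *
d,f,M,o=cam('side'); fr=d['frame']; hsv=cv2.cvtColor(fr,cv2.COLOR_RGB2HSV).astype(int)
v,u=np.mgrid[:480,:640]
r=np.stack([(u-d['cx'])/f,(v-d['cy'])/f,np.ones_like(u,float)],-1)@M.T; B=np.degrees(np.arctan2(r[...,1],r[...,0]))
def mid(m,r0,r1,name):
    L=[];Rr=[]
    for row in range(r0,r1):
        c=np.where(m[row])[0]
        if len(c)>5: L.append(B[row,c.min()]+.0);Rr.append(B[row,c.max()])
    L,Rr=np.array(L),np.array(Rr)
    print(name,'L',np.median(L).round(2),'R',np.median(Rr).round(2),'mid',((np.median(L)+np.median(Rr))/2).round(3),'halfw',((np.median(L)-np.median(Rr))/2).round(3))
w=np.zeros((480,640),bool); w[:,270:335]=1
black=(hsv[...,2]<60)&w
green=(hsv[...,0]>60)&(hsv[...,0]<95)&(hsv[...,1]>60)&w
mid(black,193,203,'cap'); mid(green,240,262,'green')
D=np.hypot(.544-o[0],-.161-o[1]); print('dist',D,'mm per deg',D*1000*np.pi/180, 'bearing of TCP',np.degrees(np.arctan2(-.1597-o[1],.5441-o[0])))
st()
E
```

```text
cap L 23.59 R 19.51 mid 21.551 halfw 2.039
green L 23.72 R 19.41 mid 21.564 halfw 2.154
dist 1.0444464151947213 mm per deg 18.22902880579962 bearing of TCP 21.58287347176668
t 4.17 p [ 544.3 -161.9  223.6] yawz 160.3 x [-0.  0. -1.] F [-0.4 -0.9 -3.3] M [-0.07 -0.02 -0.05] w 16.6 q [  3.  12. -16.  -0. -63. -23.]
```

The cap's silhouette mid-bearing is 21.55 degrees and the pot's is 21.56, so they are aligned sideways to within about 0.3 mm. I lower the cap.

Emit:
drive_tool:
  offset:
    - [12,0,0]
    - [12,0,0]
    - [8,0,0]
    - [4,0,0]
    - [4,0,0]
  angular:
    - [0,0,0]
    - [0,0,0]
    - [0,0,0]
    - [0,0,0]
    - [0,0,0]

```text
time_s: 4.8
eef_pos: [0.5447, -0.1618, 0.1831]
tcp_rot: [-0.697, 0.121, 0.697, 0.121]
contact_force: [0.9, 0.8, -2.9]
width: 0.0162
```

Emit:
drive_tool:
  offset:
    - [2,0,0]
    - [2,0,0]
    - [1,0,0]
    - [0,0,0]
  angular:
    - [0,0,0]
    - [0,0,0]
    - [0,0,0]
    - [0,0,0]

```text
time_s: 5.3
eef_pos: [0.5449, -0.1617, 0.1795]
tcp_rot: [0.697, -0.121, -0.696, -0.121]
contact_force: [-2.0, 2.0, 4.5]
width: 0.0162
```

```bash
python3 - <<'E'
from h import *
st()
E
```

```text
t 5.3 p [ 544.9 -161.7  179.5] yawz 160.3 x [ 0.001 -0.    -1.   ] F [-2.   2.   4.5] M [ 0.53  1.02 -0.03] w 16.2 q [  3.  14. -19.   0. -57. -23.]
```

Emit:
drive_tool:
  offset:
    - [1,0,0]
    - [0,0,0]
    - [0,0,0]
    - [0,0,0]
    - [0,0,0]
  angular:
    - [-4,0,0]
    - [-4,0,0]
    - [-4,0,0]
    - [-4,0,0]
    - [-4,0,0]

```text
time_s: 5.92
eef_pos: [0.5464, -0.1617, 0.1794]
tcp_rot: [0.709, 0.003, -0.705, 0.003]
contact_force: [-0.2, 1.7, 6.3]
width: 0.0162
```

```bash
python3 - <<'E'
from h import *
st()
E
```

```text
t 5.92 p [ 546.4 -161.7  179.4] yawz -179.5 x [ 0.005 -0.    -1.   ] F [-0.2  1.7  6.3] M [ 0.68 -0.11 -0.21] w 16.2 q [  3.  14. -19.   0. -57.  -3.]
```

Emit:
drive_tool:
  offset:
    - [0.5,0,0]
    - [0.5,0,0]
    - [0,0,0]
    - [0,0,0]
  angular:
    - [-3,0,0]
    - [-3,0,0]
    - [-3,0,0]
    - [0,0,0]

```text
time_s: 6.42
eef_pos: [0.547, -0.1619, 0.1793]
tcp_rot: [0.707, 0.058, -0.703, 0.059]
contact_force: [-0.3, 1.2, 11.7]
width: 0.0165
```

```bash
python3 - <<'E'
from h import *
st()
E
```

```text
t 6.42 p [ 547.  -161.9  179.3] yawz -170.6 x [ 0.006 -0.001 -1.   ] F [-0.3  1.2 11.7] M [0.5  0.3  0.22] w 16.5 q [  3.  14. -19.   0. -57.   6.]
```

Emit:
drive_tool:
  offset:
    - [0,0,0]
    - [0,0,0]
    - [0,0,0]
    - [0,0,0]
    - [0,0,0]
  angular:
    - [-3,0,0]
    - [-3,0,0]
    - [-3,0,0]
    - [-3,0,0]
    - [0,0,0]

```text
time_s: 7.05
eef_pos: [0.5471, -0.1619, 0.1793]
tcp_rot: [0.697, 0.131, -0.693, 0.132]
contact_force: [-1.5, 0.9, 10.7]
width: 0.0166
```

```bash
python3 - <<'E'
from h import *
st()
E
```

```text
t 7.05 p [ 547.1 -161.9  179.3] yawz -158.6 x [ 0.006 -0.001 -1.   ] F [-1.5  0.9 10.7] M [0.43 0.13 0.17] w 16.6 q [  3.  14. -19.   0. -57.  18.]
```

Emit:
drive_tool:
  offset:
    - [0,0,0]
    - [0,0,0]
    - [0,0,0]
    - [0,0,0]
    - [0,0,0]
  angular:
    - [-5,0,0]
    - [-5,0,0]
    - [-5,0,0]
    - [-5,0,0]
    - [-5,0,0]

```text
time_s: 7.68
eef_pos: [0.5473, -0.1616, 0.1793]
tcp_rot: [0.652, 0.278, -0.648, 0.28]
contact_force: [1.1, 1.6, 9.8]
width: 0.0164
```

```bash
python3 - <<'E'
from h import *
st()
E
```

```text
t 7.67 p [ 547.3 -161.6  179.3] yawz -133.5 x [ 0.007 -0.    -1.   ] F [1.1 1.6 9.8] M [ 1.1  -0.34 -0.35] w 16.4 q [  3.  14. -19.   0. -57.  43.]
```

Emit:
drive_tool:
  offset:
    - [0,0,0]
    - [0,0,0]
    - [0,0,0]
    - [0,0,0]
    - [0,0,0]
  angular:
    - [-4,0,0]
    - [-4,0,0]
    - [-4,0,0]
    - [-4,0,0]
    - [0,0,0]

```text
time_s: 8.3
eef_pos: [0.5464, -0.1612, 0.1772]
tcp_rot: [0.606, 0.365, -0.604, 0.366]
contact_force: [5.0, 2.3, 0.1]
width: 0.0164
```

```bash
python3 - <<'E'
from h import *
st()
E
```

```text
t 8.3 p [ 546.4 -161.2  177.2] yawz -117.7 x [ 0.004  0.    -1.   ] F [5.  2.3 0.1] M [ 1.54 -1.73 -0.05] w 16.4 q [  3.  14. -19.  -0. -57.  59.]
```

Emit:
drive_tool:
  offset:
    - [2,1.3,-0.7]
    - [2,0,0]
    - [2,0,0]
    - [0,0,0]
  angular:
    - [0,0,0]
    - [-2,0,0]
    - [-2,0,0]
    - [0,0,0]

```text
time_s: 8.8
eef_pos: [0.5471, -0.1613, 0.1707]
tcp_rot: [0.592, 0.387, -0.591, 0.387]
contact_force: [5.1, 4.7, 0.3]
width: 0.0162
```

```bash
python3 - <<'E'
from h import *
st()
E
```

```text
t 8.8 p [ 547.1 -161.3  170.7] yawz -113.6 x [ 0.002  0.    -1.   ] F [5.1 4.7 0.3] M [ 1.76 -1.54  0.  ] w 16.2 q [  3.  15. -19.  -0. -56.  63.]
```

Dropped: the TCP fell 8.6 mm to 170.7 mm, after about 85 degrees counter-clockwise. Next I screw it clockwise with a firmer grip.

Emit:
drive_tool:
  offset:
    - [0.5,0,0]
    - [0,0,0]
    - [0,0,0]
    - [0,0,0]
    - [0,0,0]
  angular:
    - [0,0,0]
    - [5,0,0]
    - [6,0,0]
    - [6,0,0]
    - [6,0,0]
  grip_force: 120

```text
time_s: 9.43
eef_pos: [0.5465, -0.1617, 0.1706]
tcp_rot: [0.658, 0.26, -0.657, 0.26]
contact_force: [0.6, 3.7, 5.5]
width: 0.0155
```

```bash
python3 - <<'E'
from h import *
st()
E
```

```text
t 9.43 p [ 546.5 -161.7  170.6] yawz -136.8 x [ 0.001 -0.    -1.   ] F [0.6 3.7 5.5] M [ 1.15 -0.18  0.12] w 15.5 q [  3.  15. -19.   0. -56.  40.]
```

Emit:
drive_tool:
  offset:
    - [0,0,0]
    - [0.3,0,0]
    - [0.3,0,0]
    - [0.3,0,0]
    - [0.3,0,0]
  angular:
    - [5,0,0]
    - [5,0,0]
    - [5,0,0]
    - [5,0,0]
    - [5,0,0]

```text
time_s: 10.05
eef_pos: [0.5463, -0.1624, 0.17]
tcp_rot: [0.698, 0.111, -0.698, 0.112]
contact_force: [-0.7, 1.0, 9.6]
width: 0.0154
```

```bash
python3 - <<'E'
from h import *
st()
E
```

```text
t 10.05 p [ 546.3 -162.4  170. ] yawz -161.8 x [ 0.001 -0.002 -1.   ] F [-0.7  1.   9.6] M [0.28 0.41 0.2 ] w 15.4 q [  3.  15. -19.   0. -56.  15.]
```

Emit:
drive_tool:
  offset:
    - [0.3,0,0]
    - [0.3,0,0]
    - [0.3,0,0]
    - [0.3,0,0]
    - [0.3,0,0]
  angular:
    - [4,0,0]
    - [4,0,0]
    - [4,0,0]
    - [4,0,0]
    - [4,0,0]

```text
time_s: 10.68
eef_pos: [0.5463, -0.1626, 0.1693]
tcp_rot: [0.707, -0.011, -0.707, -0.01]
contact_force: [-3.8, 1.8, 15.3]
width: 0.0158
```

```bash
python3 - <<'E'
from h import *
st()
E
```

```text
t 10.68 p [ 546.3 -162.6  169.3] yawz 178.3 x [ 0.001 -0.002 -1.   ] F [-3.8  1.8 15.3] M [0.73 1.37 0.31] w 15.8 q [  3.  15. -20.   0. -56.  -5.]
```

Emit:
drive_tool:
  offset:
    - [0.3,0,0]
    - [0.3,0,0]
    - [0.3,0,0]
    - [0,0,0]
  angular:
    - [4,0,0]
    - [4,0,0]
    - [4,0,0]
    - [0,0,0]

```text
time_s: 11.18
eef_pos: [0.5462, -0.1626, 0.1691]
tcp_rot: [0.703, -0.085, -0.702, -0.083]
contact_force: [-5.2, 2.4, 19.9]
width: 0.0155
```

```bash
python3 - <<'E'
from h import *
st()
E
```

```text
t 11.18 p [ 546.2 -162.6  169.1] yawz 166.4 x [ 0.001 -0.002 -1.   ] F [-5.2  2.4 19.9] M [0.99 2.14 0.15] w 15.5 q [  3.  15. -20.   0. -56. -17.]
```

Emit:
drive_tool:
  offset:
    - [-1,0,0]
    - [0,0,0]
    - [0,0,0]
    - [0,0,0]
    - [0,0,0]
  angular:
    - [3,0,0]
    - [3,0,0]
    - [3,0,0]
    - [3,0,0]
    - [0,0,0]

```text
time_s: 11.8
eef_pos: [0.5454, -0.1625, 0.169]
tcp_rot: [-0.689, 0.157, 0.69, 0.156]
contact_force: [-5.2, 1.7, 14.4]
width: 0.0155
```

```bash
python3 - <<'E'
from h import *
st()
E
```

```text
t 11.8 p [ 545.4 -162.5  169. ] yawz 154.4 x [-0.001 -0.002 -1.   ] F [-5.2  1.7 14.4] M [0.61 1.96 0.33] w 15.5 q [  3.  15. -20.   0. -56. -29.]
```

```bash
python3 - <<'E'
from h import *
d,P=cloud('side'); save('s2.png',cv2.resize(d['frame'][165:285,240:360],None,fx=4.9,fy=4.9,interpolation=cv2.INTER_CUBIC))
hsv=cv2.cvtColor(d['frame'],cv2.COLOR_RGB2HSV); m=cv2.inRange(hsv,(5,120,120),(20,255,255))>0
q=P[m]; q=q[np.hypot(*(q[:,:2]-[.545,-.161]).T)<.05]; print(len(q),q.min(0),q.max(0))
vec=np.linalg.svd(q[:,:2]-q[:,:2].mean(0))[2][0]; print(np.degrees(np.arctan2(vec[1],vec[0])))
st()
E
```

```text
243 [ 0.5245852  -0.19160204  0.13853741] [ 0.57655065 -0.1326369   0.18162735]
-109.29444506090688
t 11.85 p [ 545.4 -162.5  169. ] yawz 154.4 x [-0.001 -0.002 -1.   ] F [-5.1  1.9 14.5] M [0.64 1.97 0.39] w 16.0 q [  3.  15. -20.   0. -56. -29.]
```

View pics/s2.png

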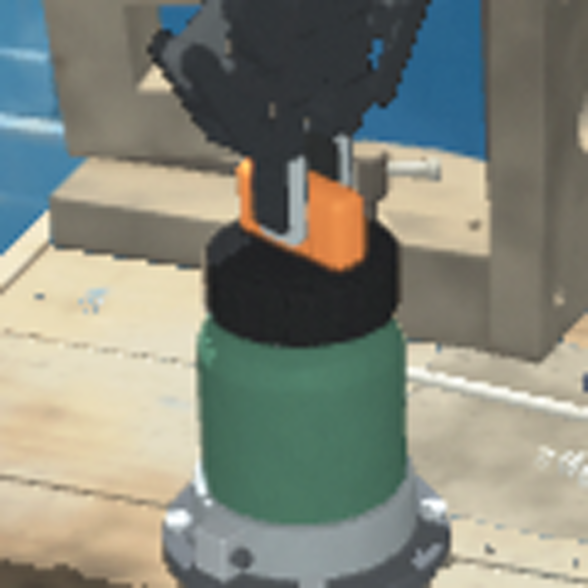

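The side view shows the cap seated level on the pot, with the bar turned along with the gripper. My own pressing may account for the squeeze, so I ease the push to feel whether the thread is holding.

Emit:
drive_tool:
  offset:
    - [-2,0,0]
    - [-2,0,0]
    - [-1,0,0]
    - [0,0,0]
    - [0,0,0]
  angular:
    - [0,0,0]
    - [0,0,0]
    - [0,0,0]
    - [0,0,0]
    - [0,0,0]

```text
time_s: 12.48
eef_pos: [0.5453, -0.1623, 0.1693]
tcp_rot: [-0.688, 0.158, 0.69, 0.157]
contact_force: [8.0, -5.7, -19.6]
width: 0.0153
```

```bash
python3 - <<'E'
from h import *
st()
E
```

```text
t 12.47 p [ 545.3 -162.3  169.3] yawz 154.3 x [-0.003 -0.    -1.   ] F [  8.   -5.7 -19.6] M [-2.55 -2.9   0.14] w 15.3 q [  3.  15. -19.   0. -56. -29.]
```

The thread holds: it takes a 16 N pull with only a 0.3 mm rise. About 1 mm of squeeze remains, so I keep turning.

Emit:
drive_tool:
  offset:
    - [3,0,0]
    - [0.3,0,0]
    - [0.3,0,0]
    - [0.2,0,0]
    - [0,0,0]
  angular:
    - [0,0,0]
    - [3,0,0]
    - [3,0,0]
    - [3,0,0]
    - [0,0,0]

```text
time_s: 13.1
eef_pos: [0.5451, -0.1612, 0.1691]
tcp_rot: [-0.675, 0.21, 0.676, 0.209]
contact_force: [-4.8, 4.5, 9.3]
width: 0.0158
```

```bash
python3 - <<'E'
from h import *
st()
E
```

```text
t 13.1 p [ 545.1 -161.2  169.1] yawz 145.6 x [-0.002 -0.001 -1.   ] F [-4.8  4.5  9.3] M [2.09 1.92 2.86] w 15.8 q [  3.  15. -20.   0. -56. -38.]
```

Emit:
drive_tool:
  offset:
    - [0.2,0,0]
    - [0,0,0]
    - [0,0,0]
  angular:
    - [2,0,0]
    - [0,0,0]
    - [0,0,0]

```text
time_s: 13.48
eef_pos: [0.5451, -0.1611, 0.1691]
tcp_rot: [-0.671, 0.221, 0.673, 0.22]
contact_force: [-5.6, 5.5, 9.8]
width: 0.0152
```

```bash
python3 - <<'E'
from h import *
st()
E
```

```text
t 13.47 p [ 545.1 -161.1  169.1] yawz 143.7 x [-0.002 -0.001 -1.   ] F [-5.6  5.5  9.8] M [2.28 2.28 3.6 ] w 15.2 q [  3.  15. -20.   0. -56. -40.]
```

The torque rose steeply to 3.6 N m, so this is the hard stop. I ease the twist, let go, back off and check.

Emit:
drive_tool:
  offset:
    - [-0.5,0,0]
    - [-0.5,0,0]
    - [0,0,0]
  angular:
    - [-2.5,0,0]
    - [-2.5,0,0]
    - [0,0,0]

```text
time_s: 13.85
eef_pos: [0.5451, -0.1611, 0.1691]
tcp_rot: [-0.68, 0.193, 0.681, 0.193]
contact_force: [-2.9, 5.6, 3.6]
width: 0.0153
```

Emit:
drive_tool:
  offset:
    - [0,0,0]
    - [0,0,0]
    - [0,0,0]
    - [0,0,0]
  angular:
    - [0,0,0]
    - [0,0,0]
    - [0,0,0]
    - [0,0,0]
  gripper: 50

```text
time_s: 14.35
eef_pos: [0.5461, -0.1618, 0.1692]
tcp_rot: [0.68, -0.193, -0.68, -0.193]
contact_force: [-0.7, -1.1, 0.5]
width: 0.05
```

```bash
python3 - <<'E'
from h import *
st()
E
```

```text
t 14.35 p [ 546.1 -161.8  169.2] yawz 148.3 x [ 0. -0. -1.] F [-0.7 -1.1  0.5] M [ 0.01  0.09 -0.03] w 50.0 q [  3.  15. -19.   0. -56. -35.]
```

Emit:
drive_tool:
  offset:
    - [-30,0,0]
    - [-40,0,0]
    - [-40,0,0]
    - [0,0,0]
  angular:
    - [0,0,0]
    - [0,0,0]
    - [0,0,0]
    - [0,0,0]

```text
time_s: 14.85
eef_pos: [0.5477, -0.162, 0.283]
tcp_rot: [0.682, -0.193, -0.678, -0.194]
contact_force: [-0.6, 0.5, -0.5]
width: 0.0499
```

```bash
python3 - <<'E'
from h import *
st()
d,P=cloud('side'); save('s3.png',cv2.resize(d['frame'][165:285,240:360],None,fx=4.9,fy=4.9,interpolation=cv2.INTER_CUBIC))
hsv=cv2.cvtColor(d['frame'],cv2.COLOR_RGB2HSV); m=cv2.inRange(hsv,(5,120,120),(20,255,255))>0
near=np.hypot(P[...,0]-.545,P[...,1]+.161)<.05
q=P[m&near]; print(len(q),'z pct',np.percentile(q[:,2],[2,50,90,98]))
t=q[q[:,2]>np.percentile(q[:,2],98)-.008]; vec=np.linalg.svd(t[:,:2]-t[:,:2].mean(0))[2][0]; print('bar yaw',np.degrees(np.arctan2(vec[1],vec[0])),cv2.minAreaRect((t[:,:2]*1000).astype(np.float32)))
k=near&~m&(hsv[...,2]<70)&(P[...,2]>.13)&(P[...,2]<.147); b=P[k]
A=np.c_[b[:,:2]-[.545,-.161],np.ones(len(b))]; c=np.linalg.lstsq(A,b[:,2],rcond=None)[0]; print('cap top n',len(b),'tilt deg',np.degrees(c[:2]).round(1),'z',c[2].round(4),'median',np.median(b[:,2]).round(4))
E
```

```text
t 14.85 p [ 547.7 -162.   283. ] yawz 148.3 x [ 0.006 -0.001 -1.   ] F [-0.6  0.5 -0.5] M [-0.02  0.01 -0.02] w 49.9 q [  3.  10. -10.   0. -70. -35.]
369 z pct [0.14096922 0.15765935 0.16873439 0.17045718]
bar yaw 64.40134786274264 ((543.1032104492188, -159.97280883789062), (60.300315856933594, 17.883634567260742), 60.669952392578125)
cap top n 446 tilt deg [4.9 2.8] z 0.1394 median 0.1385
```

View pics/s3.png

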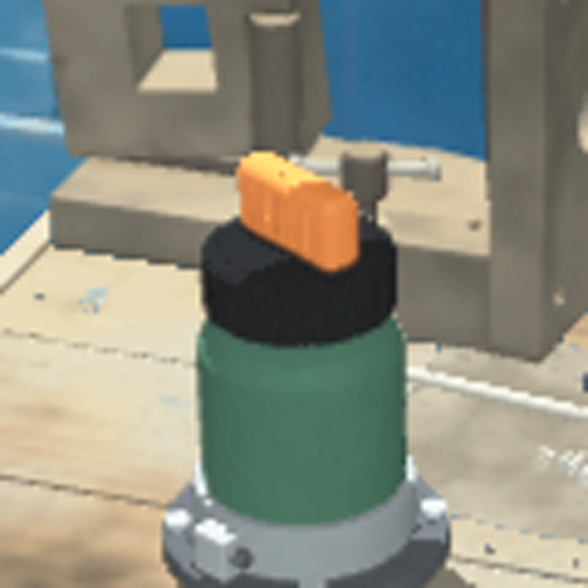

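The side view shows the cap level and down over the neck. The bar top is at 170.5 mm (171 expected when tight) and the bar yaw is 60–64 degrees. The bar seems to have slipped a few degrees in the pads at the stop, so I regrip to confirm it is tight.

Emit:
drive_tool:
  offset:
    - [40,0,0]
    - [40,0,0]
    - [32,0,0]
    - [0,0,0]
    - [0,0,0]
  angular:
    - [-3,0,0]
    - [0,0,0]
    - [0,0,0]
    - [0,0,0]
    - [0,0,0]

```text
time_s: 15.52
eef_pos: [0.5465, -0.1618, 0.1679]
tcp_rot: [0.685, -0.175, -0.685, -0.175]
contact_force: [-0.5, -0.2, -0.3]
width: 0.0499
```

Emit:
drive_tool:
  offset:
    - [0,0,0]
    - [0,0,0]
    - [0,0,0]
    - [0,0,0]
  angular:
    - [0,0,0]
    - [0,0,0]
    - [0,0,0]
    - [0,0,0]
  gripper: 5
  grip_force: 120

```text
time_s: 16.02
eef_pos: [0.5453, -0.1611, 0.1686]
tcp_rot: [-0.685, 0.175, 0.685, 0.175]
contact_force: [-5.9, 5.4, 8.7]
width: 0.0156
```

```bash
python3 - <<'E'
from h import *
st()
E
```

```text
t 16.02 p [ 545.3 -161.1  168.6] yawz 151.3 x [-0.     0.001 -1.   ] F [-5.9  5.4  8.7] M [1.89 2.38 0.36] w 15.6 q [  3.  15. -20.  -0. -56. -32.]
```

Emit:
drive_tool:
  offset:
    - [0,0,0]
    - [0,0,0]
    - [0,0,0]
    - [0,0,0]
  angular:
    - [2,0,0]
    - [2,0,0]
    - [2,0,0]
    - [0,0,0]

```text
time_s: 16.52
eef_pos: [0.5452, -0.1611, 0.1687]
tcp_rot: [-0.675, 0.209, 0.676, 0.208]
contact_force: [-6.9, 4.9, 9.6]
width: 0.0158
```

```bash
python3 - <<'E'
from h import *
st()
E
```

```text
t 16.52 p [ 545.2 -161.1  168.7] yawz 145.7 x [-0.001 -0.001 -1.   ] F [-6.9  4.9  9.6] M [1.81 2.68 3.49] w 15.8 q [  3.  15. -20.   0. -56. -38.]
```

The regrip confirms it: 3.5 N m within 6 degrees with no change in height. The TCP is at 168.6 mm, which puts the rim at about 113.5 mm (114 expected). I release and retreat.

Emit:
drive_tool:
  offset:
    - [0,0,0]
    - [-0.5,0,0]
    - [0,0,0]
  angular:
    - [-2.5,0,0]
    - [-2,0,0]
    - [0,0,0]

```text
time_s: 16.9
eef_pos: [0.5452, -0.1611, 0.1687]
tcp_rot: [-0.683, 0.183, 0.683, 0.184]
contact_force: [-4.2, 4.6, 5.6]
width: 0.0159
```

Emit:
drive_tool:
  offset:
    - [0,0,0]
    - [0,0,0]
    - [0,0,0]
    - [0,0,0]
  angular:
    - [0,0,0]
    - [0,0,0]
    - [0,0,0]
    - [0,0,0]
  gripper: 50

```text
time_s: 17.4
eef_pos: [0.5461, -0.1618, 0.1678]
tcp_rot: [0.683, -0.184, -0.683, -0.184]
contact_force: [0.2, -0.5, -0.7]
width: 0.0502
```

Emit:
drive_tool:
  offset:
    - [-30,0,0]
    - [-40,0,0]
    - [-40,0,0]
    - [0,0,0]
    - [0,0,0]
  angular:
    - [0,0,0]
    - [0,0,0]
    - [0,0,0]
    - [0,0,0]
    - [0,0,0]

```text
time_s: 18.02
eef_pos: [0.5458, -0.1616, 0.2773]
tcp_rot: [-0.683, 0.184, 0.683, 0.184]
contact_force: [0.5, -0.0, -0.8]
width: 0.0497
```

```bash
python3 - <<'E'
from h import *
st()
d,P=cloud('side'); save('s4.png',d['frame'])
hsv=cv2.cvtColor(d['frame'],cv2.COLOR_RGB2HSV); m=cv2.inRange(hsv,(5,120,120),(20,255,255))>0
near=np.hypot(P[...,0]-.545,P[...,1]+.161)<.05
q=P[m&near]; print('bar z',np.percentile(q[:,2],[50,98])); t=q[q[:,2]>np.percentile(q[:,2],98)-.008]; print(cv2.minAreaRect((t[:,:2]*1000).astype(np.float32)))
E
```

```text
t 18.02 p [ 545.8 -161.6  277.3] yawz 149.8 x [-0.  0. -1.] F [ 0.5 -0.  -0.8] M [0.02 0.05 0.01] w 49.7 q [  3.  10. -11.  -0. -69. -33.]
bar z [0.15806243 0.17040554]
((543.1860961914062, -159.62510681152344), (62.985618591308594, 19.10504722595215), 63.658287048339844)
```

View pics/s4.png

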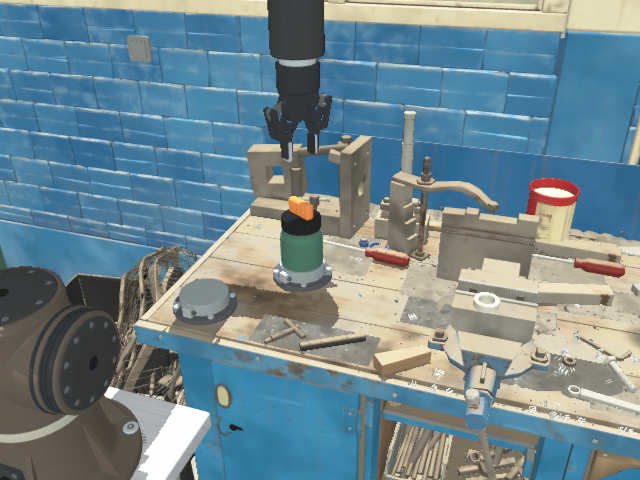

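The cap sits level on the pot at (301,222), the gripper is clear above it, and the bystanders in view are where they were.

```bash
python3 -c "
from workcell import ctrl
print(ctrl.sign_off())"
```

```text
the job is handed in; nothing more can be done
None
```

The green pot is closed with its black cap screwed tight, and the job was handed in at about 18 s of the 48 s allowed.

**What I did:** I set the cap level on the neck and turned it counter-clockwise about 85° until it dropped; the tool (TCP) sank 8.6 mm, against 8.5 mm expected. Then I screwed it clockwise about 95° to the hard stop, let go and backed off.

**Checks that agreed:**
- **Thread:** it held against an upward pull of about 16 N before the final turn.
- **Stop:** torque rose to 3.6 N m. After letting go and regripping, it again rose to 3.5 N m within 6° with no change in height.
- **Height:** after the regrip, the fingertip height put the rim at about 113.5 mm, where 114 mm is fully tight. The camera read the bar top at 170.4 mm, where 171 mm is expected.
- **Surroundings:** the last picture showed the gripper clear of the cap. I saw no bystander moved; only the side view was checked, by eye.

**Checks that disagreed:**
- **Seal squeeze:** the tool height during the first tightening showed only about 1.6 mm below the dropped height, not 2.5 mm. I put this down to the fingers shifting on the bar when I raised the grip force; the other height readings do not show it.
- **Slip in the jaws:** the bar ended several degrees short of the jaws' furthest turn, so it slipped or flexed a little in the pads at the stop. That is why I regripped.
- **Tilt:** a rough camera fit of the cap top gave 3–5° of tilt. The cap looks level in the pictures, so I took this as depth noise.

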